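Send a finished pump controller down the roller track and hold the index plunger out

ROBOT

A 6-joint arm with a two-finger parallel gripper is mounted at the origin on the work surface. World frame = base frame: x ahead of the robot, y to its left, z up, the work surface at z = 0. Lengths are in mm, angles in rad, forces in N, time in s.
With the tool pointing down it reaches from about 350 to 875 mm from the base axis. Payload 4.2 kg.
Tool frame: the origin (TCP) lies on the mounting face of the last link; the fingertips stand 173 mm ahead of it and the grasp point (between the pads) lies 155 mm ahead of it; z points along the fingers, y is the direction in which the jaws open and shut (so a half turn about z gives the same grasp; the last joint's range is limited). The gripper opens to 85 mm and grips with 20 to 120 N. Pads are 22 mm wide; open, the fingers measure 114 mm over their backs; the gripper's body (76 mm by 85 mm) begins 54 mm behind the grasp point. The pads swing forward as they close: fully open they stand 13 mm farther back than shut.
Start: joints at [1.385, 0.385, 0.008, 0, -1.194, -0.259], TCP at [268.89, 564.179, 404.712] pointing down, gripper open.
Joint ranges: [-3.14, 3.14], [-1.21, 2.06], [-1.07, 1.41], [-3.16, 2.05], [-2.99, -0.16], [-3.1, 3.1]. Speed limits (rad/s): [2.79, 2.79, 3.14, 3.14, 3.14, 3.14].

INTERFACE

Orientations are given as a unit quaternion [x, y, z, w].
In Python, from bench import arm gives the robot as it stands. The module is installed in compiled form; this text tells all that it offers.
- The arm moves only by the tool play_rows, never from a script. Its argument "moves" is a list of rows, each a list of 3 entries, a list of its own where there are three numbers: the shift along the world's x, y, z in units of 30 cm (1.0 is 30 cm), then the turn about the world's z in units of 30 degrees (1.0 is 30 degrees), then the gripper's target within -1 to 1 (shut at 1, half-way at 0, fully open at -1). In form: [[[x, y, z], turn, jaw], ...]. A call has 1 to 12 rows; each row is the pose to reach, as a shift and turn from the pose measured when the call began; what a row does not reach only later rows make up. A row lasts 1/8 s, in which the tool goes at most 62.5 mm and 10.7 degrees, less where a joint would pass 70% of its speed; a pose out of reach is approached as far as the arm can. A call with a number of a shift or a turn outside -1 to 1 is refused whole. A call with a gripper value outside its range is refused whole. The fingers move at their own pace and stop on an object; the grip force is fixed at half the most. Time passes only in rows, so rows that repeat a pose let the fingers close. It gives the time, the measured TCP pose, the force and the opening at its end, in the units of the state.
- arm.read_state(): the state, without advancing time (a new reading comes with each control period).
- arm.get_image(name): name is "scene" or "top" or "wrist"; returns a dict with "pixels" (384x512x3 uint8, red, green, blue), "vfov" (degrees; the focal length in pixels is half the picture's height over the tangent of half this angle, whatever the lens; pixels are square), "cx", "cy" (the principal point, pixels), "xyz" and "rotation" of the camera in the world. Camera axes: x right, y up, looking along -z (the intrinsics and any distortion apply to the point x, -y, -z); pixel columns grow to the right and rows downward; lengths in mm; the calibration is good to about 2 mm. A picture is of the moment at which its call begins. There is no depth.
- arm.job_done(): hands the job in, once; it reports no verdict.
Trained networks look in a picture, given as the dict that the camera call returned (one of the last four; its "shot" number tells which), for a name from the list of things; names that differ only in an ending like _2 or _b are one class to them, and where a whole thing is asked for, a point or a joint stands for the part that bears it (a point fixed in the world has none). Each returns a list of dicts, best first, with "conf" (0 to 1); they miss things now and then, are a little off and sometimes report something else, mostly with a low value. They report only what shows in the picture. A call takes as long as a camera call.
- arm.look_for(name, picture): "centre" ([x, y, z] in mm, in world coordinates, good to about 4 mm: the middle of the surface that is visible of it).
The state is a dict: "clock": time; "joints": joint angles; "joint_vel": joint speeds; "joint_efforts": joint torques, N m; "position": TCP position; "ee_rot": TCP orientation; "contact_force": force on the tool from outside, world axes, zero at the start; "wrist_torque": the same for the moment, N m; "gripper_width": finger opening in mm.
Only numpy, scipy, OpenCV 4.12 (cv2) and the standard library are available. Lean on these libraries where they do the work, as an engineer would, in place of code of your own. Each camera call takes 0.05 s, during which the arm holds its last target.

TASK

Load the finished pump controller into the nest of the parked carrier: flat on the carrier's plate, its brass hose nipple out through the slotted end wall, and let go of it. Then pull the carrier's sprung index plunger fully up so that the loaded carrier rolls down the track to the rubber end stop, and finish while still gripping the plunger and holding it fully up, because the packer will push the empty carrier back up past it. Leave the other things on the bench where they are.

Things in the scene. Friction and masses are not known exactly. Their poses are not given: they have to be found in the camera images.
- controller: finished pump controller, loose, 0.2-0.4 kg: black box on an aluminium base, 54 wide (x) x 92 long (y) x 50 mm high (z), smooth upright sides; grey terminal strips on the lid reach 57 mm. Brass hose nipple, 13 mm diameter, axis 20 mm above the underside, sticks 24 mm out of the -y end. Stands on the bench. Origin: centre of its underside, z up
- carrier: work carrier, loose, 0.45 kg: grey plastic plate 110 (x) x 180 (y) x 10 mm (z) on the track's rollers, between its side rails. Origin: centre of the plate's underside; z normal to the sloping plate, +y uphill, +x away from the robot. Parked by the plunger; with the pin out it rolls down (-y) by itself in about 3 to 5 s
- carrier_nest (a point): centre of the nest's floor (the plate's top), axes as the carrier's. Nest 60 (x) x 98 mm (y), open above: corner side blocks 14 mm high, 8 thick (sides open for |y| < 28 mm); end walls 26 mm high, 8 thick: solid uphill (+y), with a middle slot 20 mm wide for the nipple downhill (-y). The controller goes in with its axes along these, 3 mm free on each side
- carrier_hole (a point): centre, at its top face, of the 12 mm seat hole in the carrier's steel tongue (8 mm thick), which sticks out of the plate on the robot's side near the uphill end. The plunger's 10 mm pin stands in it, with about 1 mm of play
- track: gravity roller track, fixed: steel rollers between aluminium rails, 0.56 m long, 127 mm wide, falling 6 degrees to its -y end (robot's right). Origin: on the bench under its middle; z vertical, +y along it uphill, +x away from the robot. Roller tops 105 mm above the origin. The carrier's origin is at y = 0.149 m when parked, -0.161 m when resting on the end stop's rubber bumpers
- plunger_knob (a point): black knob of the index plunger, cylinder 30 mm diameter x 28 mm high, on a steel C-bracket on the robot's side of the track near its uphill end. Origin: the knob's centre, about 0.19 m above the bench; z along the plunger, the way to pull (up, 6 degrees off vertical), y uphill along the track. The bracket's flat top is 32 mm below the origin, 44 mm wide, with a 26 mm collar
- plunger (a joint): how far the plunger is pulled back (m): 0 = pin home in the tongue's hole, 0.016 = fully back against its stop; the pin is clear of the tongue from about 0.010. A spring drives it home, about 8 N at 0 and 13 N fully back; it does not latch
- screwdriver: bystander, to be left alone: screwdriver with black handle, 150 mm long, lying. Origin: centre of its underside
- tape_roll: bystander, to be left alone: roll of white tape, 84 mm diameter, 24 mm high. Origin: centre of its underside
- threadlocker: bystander, to be left alone: small grey bottle, 32 mm diameter, 85 mm high. Origin: centre of its underside
- breaker: bystander, to be left alone: white circuit breaker, 36 x 80 mm, about 75 mm high. Origin: centre of its underside
- wrench: bystander, to be left alone: steel wrench, 160 mm long, lying. Origin: centre of its underside
- spare_cover: bystander, to be left alone: empty black cover shell, 58 x 96 x 26 mm, open side up. Origin: centre of its underside
- hose_fitting: bystander, to be left alone: brass hose fitting, 24 mm hexagon, 34 mm high. Origin: centre of its underside
- carton_small: bystander, to be left alone: small closed carton, 90 x 120 x 60 mm. Origin: centre of its underside

How it is judged (in metres and radians):
On the way, in this order (a step that is already met when the one before it is completed fails the run):
1. the controller sits flat in the nest and is let go, with the carrier still parked on the plunger (x of controller in the frame of carrier between -0.005 and 0.005 m and y of controller in the frame of carrier between -0.005 and 0.005 m and z of controller in the frame of carrier between 0.007 and 0.013 m and angle between the z axis of controller and the z axis of carrier, either way round below 0.05 rad and contact force between the fingers and controller below 0.1 N and value of joint plunger below 0.004 m and y of carrier in the frame of track above 0.14 m), for 0.2 s.
2. the gripper holds the plunger fully back (value of joint plunger above 0.013 m and contact force between the fingers and plunger above 2 N), for 0.2 s.
At the end, for the whole second after the job is handed in: Fingers still holding the knob (over 2 N), plunger over 13 mm back of its 16 mm; carrier at rest on the track within 8 mm of the end stop; controller released in the nest, flat on the plate (within 3 mm, 0.05 rad), within 5 mm of the nest's middle (all of step 2 and x of controller in the frame of carrier between -0.005 and 0.005 m and y of controller in the frame of carrier between -0.005 and 0.005 m and z of controller in the frame of carrier between 0.007 and 0.013 m and angle between the z axis of controller and the z axis of carrier, either way round below 0.05 rad and contact force between the fingers and controller below 0.1 N and y of carrier in the frame of track between -0.169 and -0.153 m and x of carrier in the frame of track between -0.006 and 0.006 m and angle between the y axis of carrier and the y axis of track, either way round below 0.13 rad and linear speed of carrier below 0.02 m/s); the arm keeps its last pose, push and grip.
It fails at once if another thing on the bench was shoved (more than 30 mm) (distance of any of screwdriver, tape_roll, threadlocker, breaker, wrench, spare_cover, hose_fitting, carton_small from where it was at the start of the episode above 0.03 m).
It also fails if it takes over 58 s, if anything falls off the work surface, if the arm or the gripper's body presses on something with over 40 N, if the wrist force passes 120 N, or if a joint passes its speed limit or range.

## Working session

There is one attempt and no reset: what is moved stays moved. The work goes in short steps, Python scripts to look and compute and a tool call to move; the robot and the scene stay as the last step left them, time stands still between calls to the robot, and variables do not carry over. Pictures are saved under pics/ and viewed, and the job is handed in when it is done.

Besides the shell and the picture viewer there is one more tool, called in YAML: its name, and indented under it one key for each argument. play_rows: Moves the arm, as the interface text tells. Shifts and turns lie within -1 to 1; 1 stands for 30 cm of shift or 30 degrees of turn. Its arguments: {"type":"object","properties":{"moves":{"type":"array"}},"required":["moves"]}

```bash
mkdir -p pics; cat > h.py <<'E'
import numpy as np, cv2
from bench import arm
def snap(n,tag):
    p=arm.get_image(n); cv2.imwrite(f'pics/{tag}.png',cv2.cvtColor(p['pixels'],cv2.COLOR_RGB2BGR)); return p
E
python3 - <<'E'
from h import *
print(arm.read_state())
for n in ['scene','top','wrist']:
    p=snap(n,n+'0'); print(n,{k:(v if k!='pixels' else 0) for k,v in p.items()})
    for t in ['controller','carrier','carrier_nest','carrier_hole','plunger_knob','track','breaker','threadlocker','carton_small','spare_cover','tape_roll','hose_fitting','screwdriver','wrench']:
        r=arm.look_for(t,p); print(t,[(np.round(q['centre']).tolist(),round(q['conf'],2)) for q in r[:2]])
E
```

```text
{'clock': 0.0, 'joints': array([ 1.38464599e+00,  3.85563130e-01,  6.63771091e-03, -5.26819384e-04,
       -1.19399003e+00, -2.58599085e-01]), 'joint_vel': array([ 0.00080017, -0.00018408,  0.00167756, -0.00074014, -0.00093105,
       -0.00038264]), 'joint_efforts': array([-6.90400229e-04, -3.92287910e+01,  1.88408464e+01,  4.18634221e+00,
       -4.63429664e-03,  9.51641965e-07]), 'position': array([268.77198085, 564.0329349 , 403.61772289]), 'ee_rot': array([ 9.75354452e-01, -2.20641135e-01, -2.06292999e-04,  1.06773443e-03]), 'contact_force': array([ 0.09539467, -0.19647407,  0.75352947]), 'wrist_torque': array([0.01641833, 0.0223785 , 0.01941206]), 'gripper_width': 85.35410750255511}
scene {'pixels': 0, 'vfov': 49.06244457400183, 'cx': 256.06929269396005, 'cy': 193.76760254739781, 'xyz': array([968.61445267, 873.58842419, 834.99716215]), 'rotation': array([0.1158038 , 0.45563371, 0.84923953, 0.24037393]), 'shot': 1}
controller [([377.0, -259.0, 44.0], 0.56)]
carrier [([593.0, 202.0, 135.0], 0.97)]
carrier_nest [([594.0, 197.0, 134.0], 0.89)]
carrier_hole [([601.0, 198.0, 134.0], 
[... 1044 characters left out ...]
.6), ([371.0, 70.0, 23.0], 0.26)]
spare_cover [([455.0, 434.0, 3.0], 0.79)]
tape_roll [([345.0, 267.0, 25.0], 0.9)]
hose_fitting []
screwdriver [([371.0, 68.0, 23.0], 0.66)]
wrench [([542.0, -445.0, 6.0], 0.52)]
wrist {'pixels': 0, 'vfov': 58.4315485741432, 'cx': 254.91571420583762, 'cy': 199.31356291463499, 'xyz': array([329.07806801, 535.75409629, 372.26095243]), 'rotation': array([ 0.07164883, -0.11393048,  0.83785383, -0.52904371]), 'shot': 3}
controller []
carrier []
carrier_nest []
carrier_hole []
plunger_knob []
track []
breaker []
threadlocker [([314.0, 299.0, 12.0], 0.27)]
carton_small []
spare_cover []
tape_roll [([315.0, 298.0, 12.0], 0.6)]
hose_fitting []
screwdriver []
wrench []
```

View pics/scene0.png

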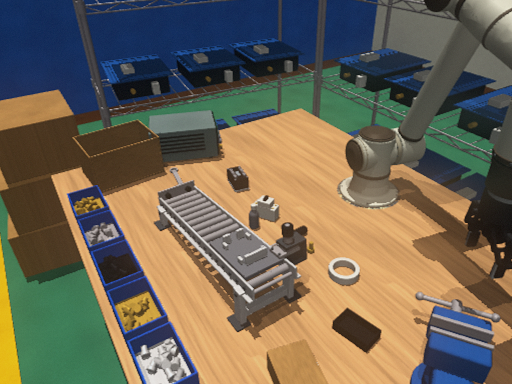

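View pics/top0.png

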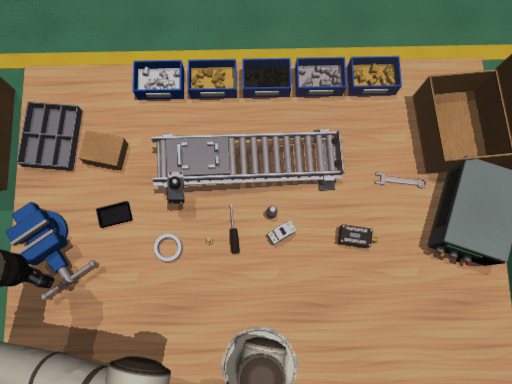

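View pics/wrist0.png

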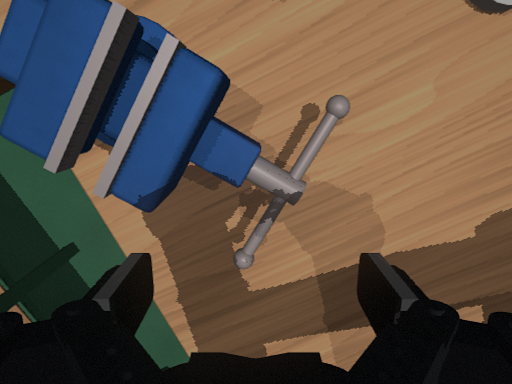

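```bash
cat >> h.py <<'E'
from scipy.spatial.transform import Rotation as R
def f(p): return 192/np.tan(np.radians(p['vfov']/2))
def proj(p,X):
    X=np.atleast_2d(X); c=R.from_quat(p['rotation']).inv().apply(X-p['xyz'])
    return np.c_[p['cx']+f(p)*c[:,0]/-c[:,2], p['cy']-f(p)*c[:,1]/-c[:,2]]
def atz(p,uv,z):
    uv=np.atleast_2d(uv); d=np.c_[(uv[:,0]-p['cx'])/f(p),-(uv[:,1]-p['cy'])/f(p),-np.ones(len(uv))]
    d=R.from_quat(p['rotation']).apply(d); t=(np.asarray(z)-p['xyz'][2])/d[:,2]; return p['xyz']+d*t[:,None]
def save(p,fn):
    import pickle; pickle.dump(p,open(fn,'wb'))
def load(fn):
    import pickle; return pickle.load(open(fn,'rb'))
E
python3 - <<'E'
from h import *
im=cv2.imread('pics/top0.png')
a=cv2.resize(im[120:215,145:350],None,fx=3.9,fy=3.9,interpolation=cv2.INTER_CUBIC);cv2.imwrite('pics/topA.png',a)
im=cv2.imread('pics/scene0.png')
a=cv2.resize(im[180:330,150:320],None,fx=4,fy=4,interpolation=cv2.INTER_CUBIC);cv2.imwrite('pics/scA.png',a)
E
```

```text
(no output)
```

View pics/topA.png

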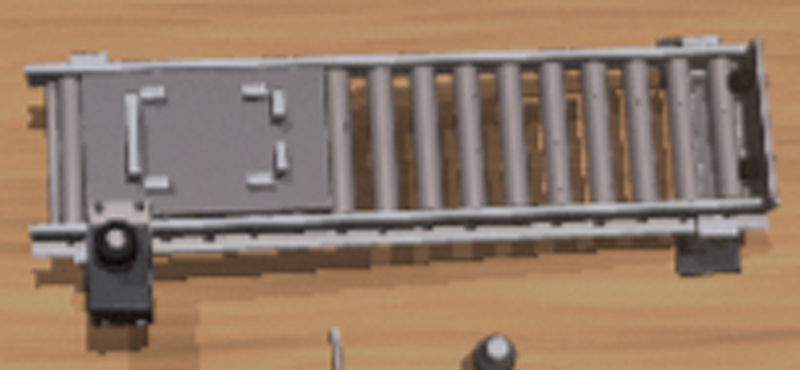

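View pics/scA.png

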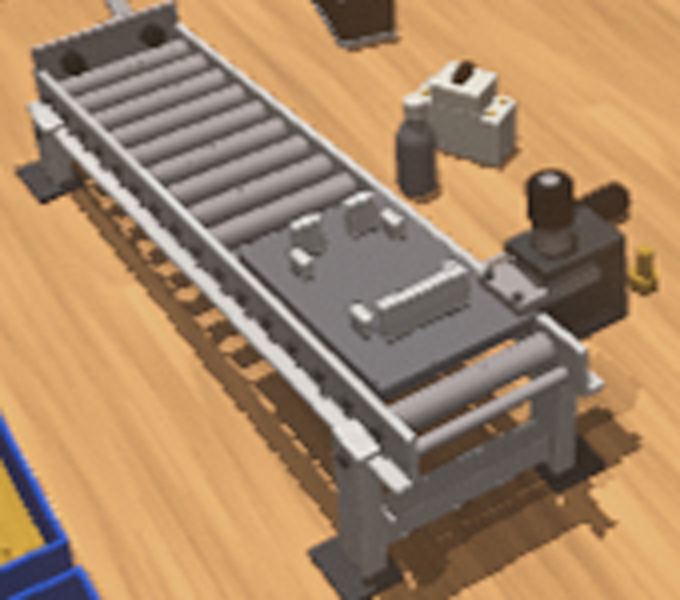

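play_rows:
  moves:
    - [[0.1,-0.2,0.1],-0.33,-1]
    - [[0.2,-0.4,0.1],-0.66,-1]
    - [[0.3,-0.6,0.1],-1,-1]
    - [[0.37,-0.8,0.1],-1,-1]
    - [[0.37,-1,0.1],-1,-1]
    - [[0.37,-1,0.1],-1,-1]
    - [[0.37,-1,0.1],-1,-1]

```text
clock: 3.12
position: [380.0, 263.4, 435.3]
ee_rot: [0.885, -0.466, 0.0, -0.001]
contact_force: [1.0, 0.6, 0.1]
gripper_width: 85.6
```

```bash
python3 - <<'E'
from h import *
p=snap('wrist','w1'); save(p,'w1.pkl'); print(p['xyz'])
p=snap('top','t1'); save(p,'t1.pkl')
E
```

```text
[417.41477343 208.32441841 402.79606355]
```

View pics/w1.png

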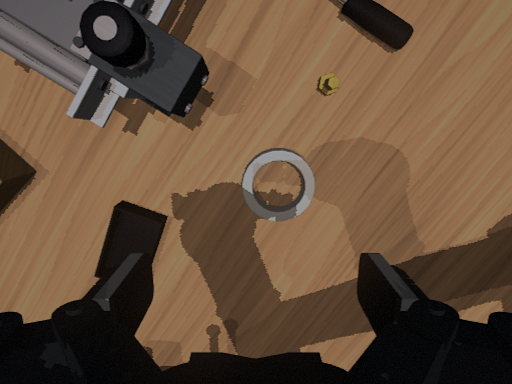

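play_rows:
  moves:
    - [[0.1,0,0],-0.33,-1]
    - [[0.3,0,0],-0.66,-1]
    - [[0.5,0.1,0.05],-1,-1]
    - [[0.68,0.1,0.1],-1,-1]
    - [[0.68,0.1,0.1],-1,-1]
    - [[0.68,0.1,0.1],-1,-1]

```text
clock: 3.98
position: [584.0, 296.2, 463.3]
ee_rot: [0.735, -0.678, -0.0, 0.001]
contact_force: [0.2, -0.3, 0.4]
gripper_width: 85.2
```

```bash
python3 - <<'E'
from h import *
p=snap('wrist','w2'); save(p,'w2.pkl'); print(p['xyz'],p['rotation'])
im=cv2.imread('pics/w2.png');cv2.imwrite('pics/w2b.png',cv2.resize(im,(800,600),interpolation=cv2.INTER_CUBIC))
E
```

```text
[588.54272522 229.48422872 430.94871784] [ 0.00572072 -0.13438252  0.99010959 -0.03989497]
```

View pics/w2b.png

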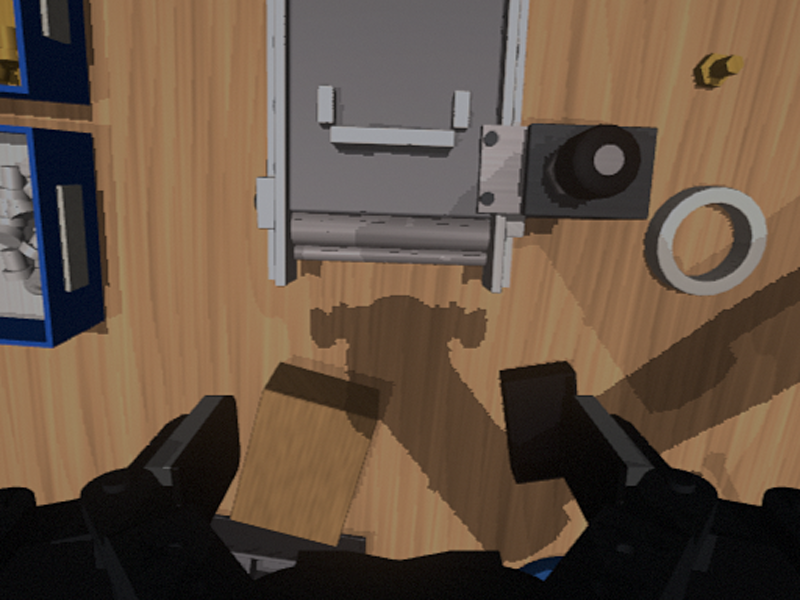

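play_rows:
  moves:
    - [[0,-0.15,0],-0.08,-1]
    - [[0,-0.35,0],-0.16,-1]
    - [[0,-0.35,0],-0.16,-1]
    - [[0,-0.35,0],-0.16,-1]

```text
clock: 4.53
position: [582.4, 191.1, 464.8]
ee_rot: [-0.706, 0.708, -0.0, 0.0]
contact_force: [-0.2, -0.0, -1.0]
gripper_width: 85.7
```

```bash
python3 - <<'E'
from h import *
p=snap('wrist','w3'); save(p,'w3.pkl'); print(p['xyz'],p['rotation'])
im=cv2.imread('pics/w3.png');cv2.imwrite('pics/w3b.png',cv2.resize(im,(800,600),interpolation=cv2.INTER_CUBIC))
E
```

```text
[581.37001768 124.18167662 432.33084747] [-5.94127037e-04 -1.35099100e-01  9.90831536e-01  8.64582200e-04]
```

View pics/w3b.png

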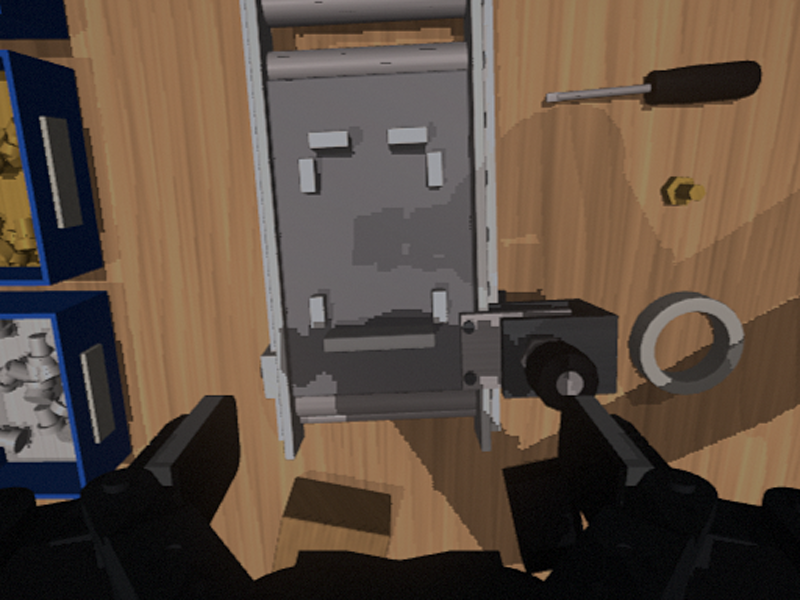

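```bash
python3 - <<'E'
from h import *
im=cv2.imread('pics/w3.png')
a=im[70:270,155:390]
a=cv2.resize(a,None,fx=3,fy=3,interpolation=cv2.INTER_CUBIC)
a=np.clip(a.astype(float)*1.6,0,255).astype(np.uint8)
for k in range(0,235,20): cv2.putText(a,str(155+k),(k*3,8),0,.3,(0,0,255)); cv2.line(a,(k*3,0),(k*3,600),(0,0,255) ,1) if k%40==0 else 0
for k in range(0,200,20): cv2.putText(a,str(70+k),(0,k*3+8),0,.3,(0,0,255)); cv2.line(a,(0,k*3),(705,k*3),(0,0,255) ,1) if k%40==0 else 0
cv2.imwrite('pics/w3c.png',a)
E
```

```text
(no output)
```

View pics/w3c.png

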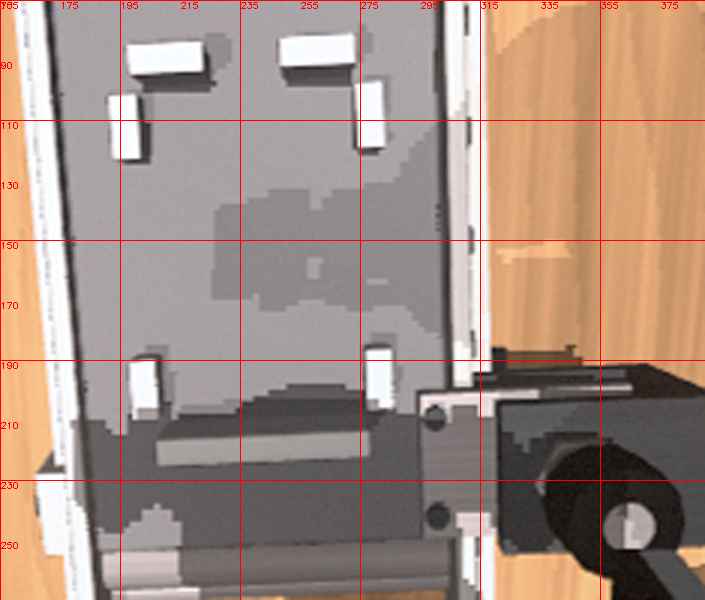

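```bash
cat > fit.py <<'E'
from h import *
from scipy.optimize import least_squares
P=[((30,-28,24),(141,159)),((38,-28,24),(112,160)),((-30,-28,24),(358,150)),((-38,-28,24),(386,149)),
((38,28,24),(128,362)),((30,28,24),(157,361)),((-30,28,24),(365,348)),((-38,28,24),(390,347)),
((10,-57,36),(203,41)),((10,-49,36),(204,71)),((-10,-57,36),(279,38)),((-10,-49,36),(281,67)),
]
Q=[((0,49,36),(263,434.5)),((0,57,36),(264,459))]
X=np.array([a for a,b in P+Q],float); U=np.array([b for a,b in P+Q],float)/3+[155,70]
p=load('w3.pkl')
S=R.from_euler('x',6,degrees=True)
def world(v,X):
    o=np.array([v[0],v[1],v[2]]); return o+R.from_euler('z',v[3]).apply(S.apply(X))
def res(v): return (proj(p,world(v,X))-U).ravel()
for fixz in (0,1):
    g=(lambda w: res([w[0],w[1],120.7,w[2]])) if fixz else res
    r=least_squares(g,[595,170,0] if fixz else [595,170,120,0]); print(r.x, np.abs(r.fun).max()); print(np.round(r.fun.reshape(-1,2),1).tolist())
E
python3 fit.py
```

```text
[5.94326540e+02 1.68604942e+02 1.17806908e+02 4.61949197e-02] 0.9532084515892905
[[0.3, 0.2], [0.4, 0.4], [-0.3, -0.3], [-0.1, -0.4], [0.1, -0.7], [-0.3, -0.8], [-0.2, 0.3], [0.8, 0.2], [-0.2, -0.1], [0.2, 0.4], [-0.1, -0.4], [-0.3, 0.5], [-0.2, -0.2], [-0.1, 1.0]]
[5.94190772e+02 1.68319726e+02 4.61592947e-02] 1.7996895838589353
[[-0.1, 0.1], [-0.1, 0.2], [0.0, -0.5], [0.4, -0.6], [-0.3, -0.2], [-0.6, -0.3], [0.2, 0.8], [1.3, 0.7], [-0.3, -0.7], [-0.0, -0.1], [-0.0, -1.0], [-0.2, -0.0], [-0.2, 0.6], [-0.0, 1.8]]
```

play_rows:
  moves:
    - [[-0.1,-0.18,0],0,-1]
    - [[-0.25,-0.35,0],0,-1]
    - [[-0.4,-0.5,0],0,-1]
    - [[-0.5,-0.65,-0.05],0,-1]
    - [[-0.6,-0.8,-0.1],0,-1]
    - [[-0.7,-1,-0.15],0,-1]
    - [[-0.7,-1,-0.15],0,-1]

```text
clock: 5.45
position: [370.6, -109.6, 418.8]
ee_rot: [-0.706, 0.709, 0.001, -0.0]
contact_force: [1.1, 0.2, 0.8]
gripper_width: 85.6
```

play_rows:
  moves:
    - [[-0.01,-0.2,-0.1],0,-1]
    - [[-0.01,-0.45,-0.2],0,-1]
    - [[-0.01,-0.48,-0.2],0,-1]
    - [[-0.01,-0.48,-0.2],0,-1]
    - [[-0.01,-0.48,-0.2],0,-1]

```text
clock: 6.08
position: [368.5, -252.8, 359.0]
ee_rot: [-0.706, 0.708, 0.001, -0.0]
contact_force: [-0.6, 1.3, 0.3]
gripper_width: 85.4
```

```bash
python3 - <<'E'
from h import *
p=snap('wrist','w4'); save(p,'w4.pkl'); print(p['xyz'],p['rotation'])
p=snap('top','t4'); save(p,'t4.pkl')
im=cv2.imread('pics/w4.png');cv2.imwrite('pics/w4b.png',cv2.resize(im,(800,600),interpolation=cv2.INTER_CUBIC))
# knob triangulate
from scipy.optimize import least_squares
obs=[('w1.pkl',(105,28)),('w2.pkl',(389.8,101.8)),('w3.pkl',(364.8,245.8))]
g=lambda X: np.concatenate([proj(load(a),X)[0]-np.array(u) for a,u in obs])
r=least_squares(g,[505,230,200]); print('knob top',r.x,r.fun)
E
```

```text
[ 367.44764497 -319.72821607  326.50399922] [ 1.43407952e-04 -1.35041799e-01  9.90839350e-01  1.03623415e-03]
knob top [503.87311234 221.22479997 206.47380073] [ 0.04091512 -0.12893799  0.08184413  0.2303166  -0.0537256  -0.07726353]
```

View pics/w4b.png

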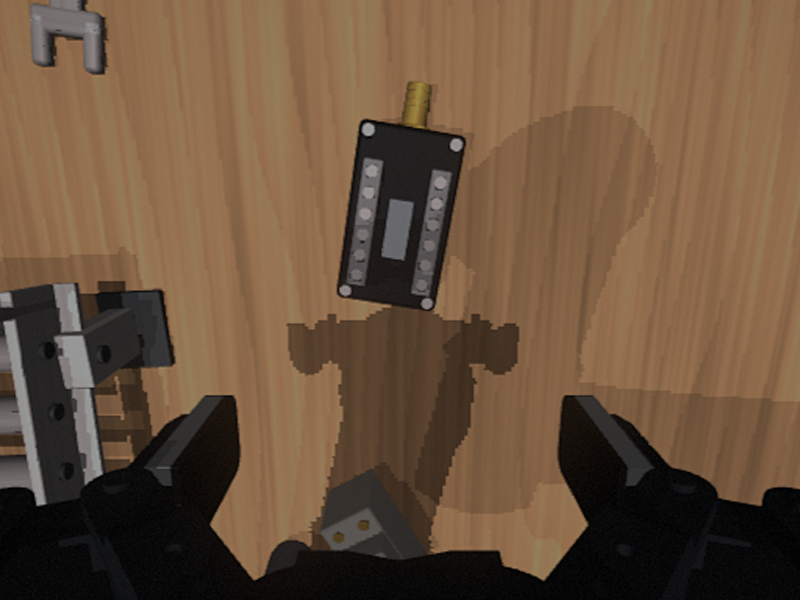

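```bash
python3 - <<'E'
from h import *
p=load('w4.pkl')
c=np.array([(358,119),(467,137),(434,311),(336,297)])/1.5625
W=atz(p,c,50.)
print(W.round(1)); print(W.mean(0))
print(np.linalg.norm(np.roll(W,-1,0)-W,axis=1))
a=(W[2]+W[3]-W[0]-W[1]);print('yaw of +y axis', np.degrees(np.arctan2(-a[0],a[1])))
b=(W[0]+W[3]-W[1]-W[2]);print('yaw x', np.degrees(np.arctan2(b[1],b[0])))
s=arm.read_state(); print(s['position'],s['ee_rot']); y=R.from_quat(s['ee_rot']).apply([0,1,0]); print('jaw deg',np.degrees(np.arctan2(y[1],y[0])), R.from_quat(s['ee_rot']).apply([0,0,1]))
# nipple tip & base axis z=20
print(atz(p,np.array([(418,83),(414,126)])/1.5625,[26.5,26.5]))
im=cv2.imread('pics/t4.png');a=cv2.resize(im[200:275,310:400],None,fx=8,fy=8,interpolation=cv2.INTER_CUBIC);cv2.imwrite('pics/t4c.png',a)
E
```

```text
[[ 386.9 -340.1   50. ]
 [ 333.6 -331.7   50. ]
 [ 348.4 -243.1   50. ]
 [ 400.5 -251.    50. ]]
[ 367.32130534 -291.47390647   50.        ]
[53.9615798  89.78544775 52.74087657 90.21246089]
yaw of +y axis -9.093581181970915
yaw x -8.76936375015257
[ 368.25363994 -252.51819178  359.35443893] [-7.06554086e-01  7.07659036e-01  8.59173311e-05 -7.36557238e-05]
jaw deg 179.91046770547084 [-2.25656760e-04  1.75168461e-05 -9.99999974e-01]
[[ 356.97623747 -359.4348016    26.5       ]
 [ 358.92955475 -338.3038926    26.5       ]]
```

View pics/t4c.png

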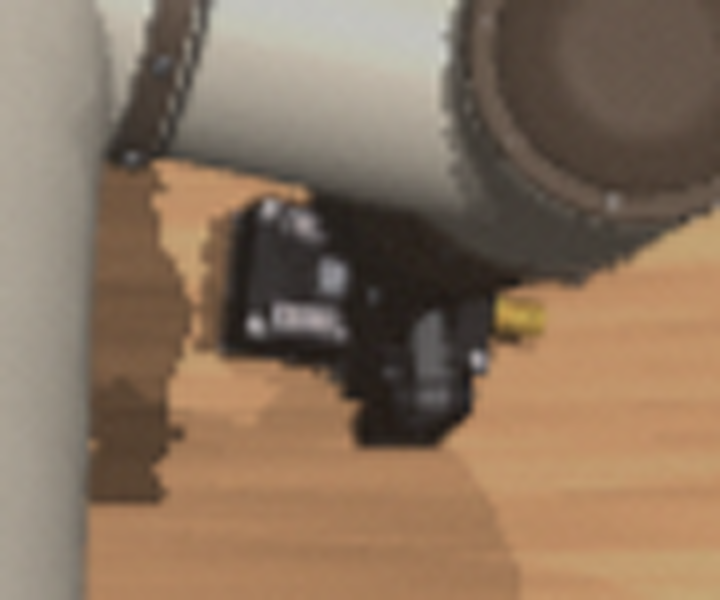

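play_rows:
  moves:
    - [[0,-0.13,-0.1],-0.29,-1]
    - [[0,-0.13,-0.2],-0.29,-1]
    - [[0,-0.13,-0.3],-0.29,-1]
    - [[0,-0.13,-0.42],-0.29,-1]
    - [[0,-0.13,-0.52],-0.29,-1]
    - [[0,-0.13,-0.59],-0.29,-1]
    - [[0,-0.13,-0.59],-0.29,-1]
    - [[0,-0.13,-0.59],-0.29,-1]

```text
clock: 7.18
position: [369.1, -291.2, 183.4]
ee_rot: [-0.651, 0.759, -0.001, 0.0]
contact_force: [0.6, 0.1, 1.0]
gripper_width: 85.5
```

```bash
python3 - <<'E'
from h import *
s=arm.read_state(); print(s['position']); y=R.from_quat(s['ee_rot']).apply([0,1,0]); print('jaw deg',np.degrees(np.arctan2(y[1],y[0])))
p=snap('wrist','w5');p=snap('scene','s5')
im=cv2.imread('pics/s5.png');cv2.imwrite('pics/s5c.png',cv2.resize(im[100:260,180:350],None,fx=3.5,fy=3.5))
E
```

```text
[ 369.09370878 -291.18873794  183.40495207]
jaw deg 171.3003105921052
```

View pics/w5.png

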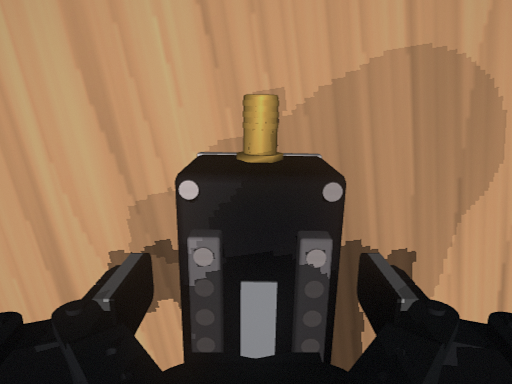

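View pics/s5c.png

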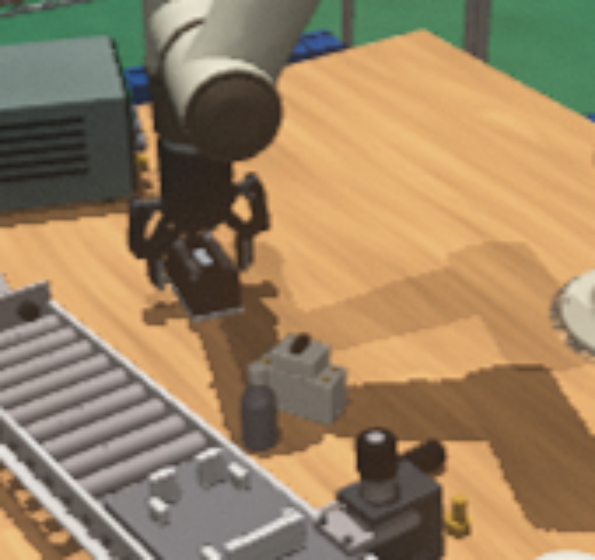

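The box sits centred between the open jaws (columns 178–343 between the pads at about 150 and 360), nipple pointing up the picture. I'll close on it.

play_rows:
  moves:
    - [[0,0,0],0,1]
    - [[0,0,0],0,1]
    - [[0,0,0],0,1]
    - [[0,0,0],0,1]
    - [[0,0,0],0,1]
    - [[0,0,0],0,1]
    - [[0,0,0.06],0,1]
    - [[0,0,0.2],0,1]
    - [[0,0,0.35],0,1]
    - [[0,0,0.5],0,1]
    - [[0,0,0.55],0,1]
    - [[0,0,0.55],0,1]

```text
clock: 8.78
position: [368.4, -291.2, 349.1]
ee_rot: [-0.651, 0.759, -0.002, 0.001]
contact_force: [-0.1, -0.3, -4.8]
gripper_width: 53.1
```

```bash
python3 - <<'E'
from h import *
s=arm.read_state(); print(s['position'],s['contact_force'],s['wrist_torque'],s['gripper_width']); y=R.from_quat(s['ee_rot']).apply([0,1,0]); print('jaw deg',np.degrees(np.arctan2(y[1],y[0])))
p=snap('wrist','w6');save(p,'w6.pkl');print(p['xyz'],p['rotation']);p=snap('scene','s6');save(p,'s6.pkl')
im=cv2.imread('pics/s6.png');cv2.imwrite('pics/s6c.png',cv2.resize(im[60:220,180:350],None,fx=3.5,fy=3.5))
E
```

```text
[ 368.44211472 -291.23396916  349.1081531 ] [-0.12941065 -0.29091536 -4.84538531] [ 0.02086704  0.0111558  -0.00716975] 53.124904961368046
jaw deg 171.2240057097662
[ 357.41930721 -357.40647007  316.67061688] [-0.01271437 -0.1342958   0.98799248  0.07532486]
```

View pics/w6.png

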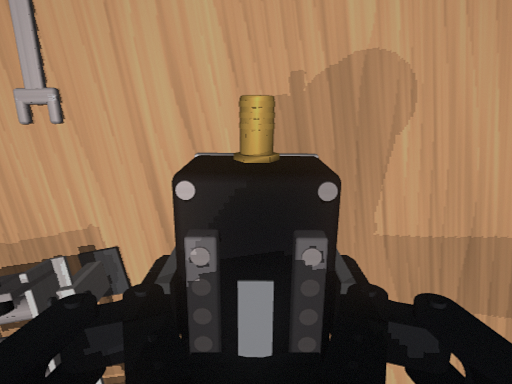

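View pics/s6c.png

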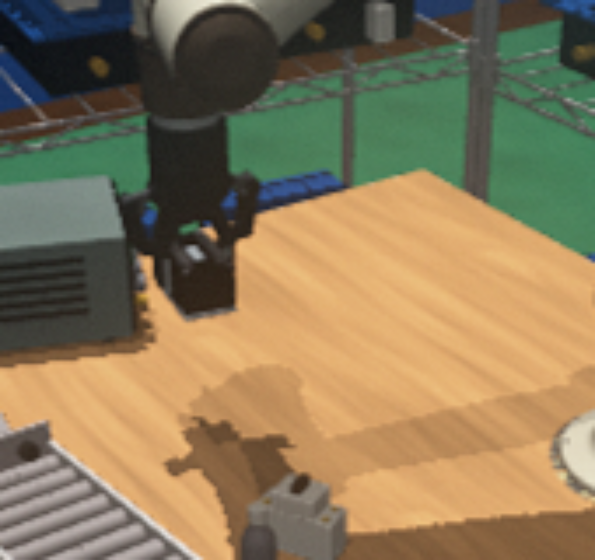

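play_rows:
  moves:
    - [[0.05,0.05,0.15],0.1,1]
    - [[0.12,0.2,0.25],0.2,1]
    - [[0.2,0.37,0.25],0.3,1]
    - [[0.28,0.53,0.25],0.38,1]
    - [[0.36,0.7,0.25],0.38,1]
    - [[0.44,0.86,0.25],0.38,1]
    - [[0.52,1,0.25],0.38,1]
    - [[0.52,1,0.25],0.38,1]

```text
clock: 9.88
position: [525.4, 11.7, 419.4]
ee_rot: [0.724, -0.689, -0.002, 0.001]
contact_force: [-1.2, -0.8, -3.7]
gripper_width: 53.1
```

```bash
python3 - <<'E'
from h import *
s=arm.read_state(); print(s['position']); y=R.from_quat(s['ee_rot']).apply([0,1,0]); print('jaw deg',np.degrees(np.arctan2(y[1],y[0])))
print((np.array([594.5,166,390])-s['position'])/300)
E
```

```text
[525.43537711  11.70225036 419.39506674]
jaw deg -177.18127433843787
[ 0.23021541  0.51432583 -0.09798356]
```

play_rows:
  moves:
    - [[0.1,0.15,0],0,1]
    - [[0.18,0.3,0],0,1]
    - [[0.23,0.45,0],0,1]
    - [[0.23,0.51,-0.05],0,1]
    - [[0.23,0.515,-0.1],0,1]
    - [[0.23,0.515,-0.1],0,1]
    - [[0.23,0.515,-0.1],0,1]

```text
clock: 10.75
position: [594.4, 165.0, 389.6]
ee_rot: [0.724, -0.69, -0.001, 0.002]
contact_force: [0.4, 0.2, -3.6]
gripper_width: 53.0
```

```bash
python3 - <<'E'
from h import *
s=arm.read_state(); print(s['position'],s['contact_force']); y=R.from_quat(s['ee_rot']).apply([0,1,0]); print('jaw deg',np.degrees(np.arctan2(y[1],y[0])))
p=snap('wrist','w7');save(p,'w7.pkl');p=snap('scene','s7');save(p,'s7.pkl');p=snap('top','t7')
a=cv2.imread('pics/w7.png');b=cv2.imread('pics/s7.png')[120:300,170:350]
cv2.imwrite('pics/w7b.png',cv2.resize(a,(800,600)));cv2.imwrite('pics/s7b.png',cv2.resize(b,None,fx=3.3,fy=3.3,interpolation=cv2.INTER_CUBIC))
E
```

```text
[594.38028287 165.04222751 389.62535661] [ 0.43912291  0.23840035 -3.56187422]
jaw deg -177.24636486737504
```

View pics/w7b.png

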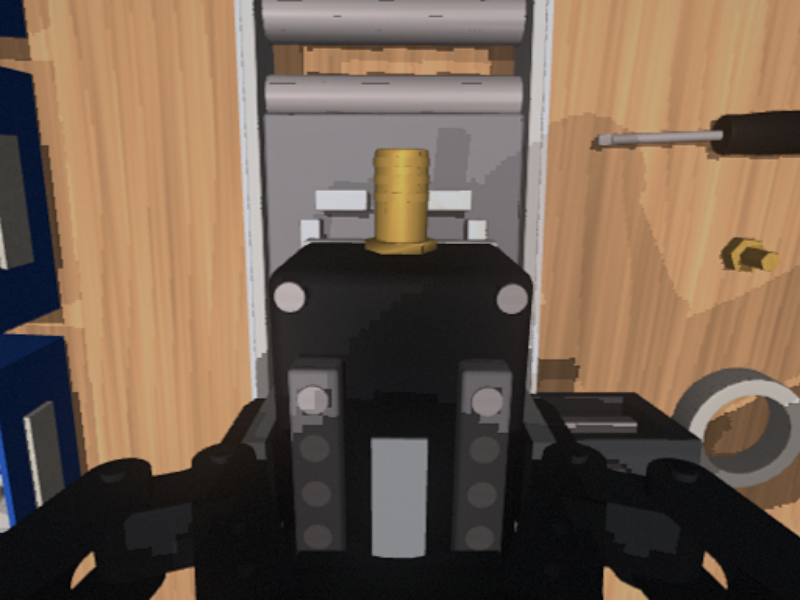

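View pics/s7b.png

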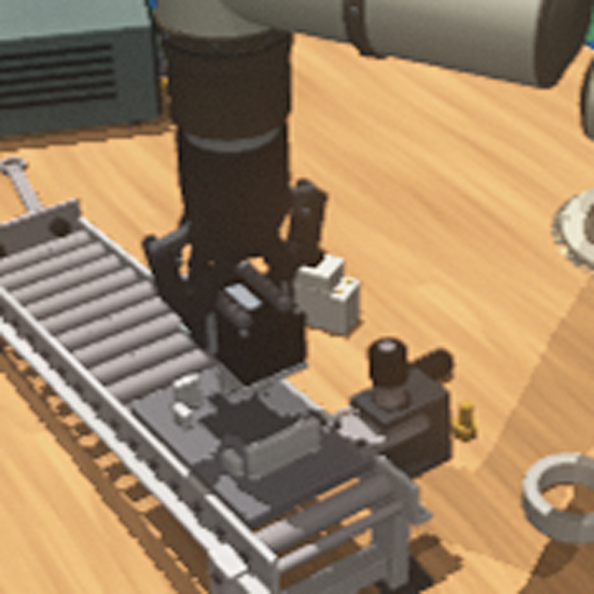

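```bash
python3 - <<'E'
from h import *
p=load('w7.pkl'); print(p['xyz'],R.from_quat(p['rotation']).as_euler('xyz',degrees=True))
S=R.from_euler('z',.0462)*R.from_euler('x',6,degrees=True)
for z0 in (118,120.7):
    o=np.array([594.3,168.5,z0])
    pts=np.array([(38,-57,36),(10,-57,36),(-10,-57,36),(-38,-57,36),(0,-57,36),(38,-49,24)])
    print(proj(p,o+S.apply(pts)).round(1)*1.5625)
# measured
m=np.array([(316,190),(471,191)])/1.5625
w=atz(p,m,[160,160]); print(w, w.mean(0))
n=atz(p,np.array([(402,150),(402,240),(400.5,298),(400.5,400)])/1.5625,[226+6.5,232.5,256,263]); print(n)
s=arm.read_state()['position']
E
```

```text
[596.66102752  98.16568707 357.18139311] [ -15.50110922   -0.21822346 -177.22531312]
[[294.0625  189.375  ]
 [367.5     189.53125]
 [420.      189.6875 ]
 [493.4375  189.84375]
 [393.75    189.6875 ]
 [300.15625 211.40625]]
[[292.65625 189.84375]
 [367.1875  190.     ]
 [420.3125  190.     ]
 [494.6875  190.15625]
 [393.75    190.     ]
 [299.0625  212.03125]]
[[624.94310113 109.00204851 160.        ]
 [569.34896    106.66906489 160.        ]] [597.14603057 107.8355567  160.        ]
[[595.49659561  95.39266775 232.5       ]
 [594.48904144 115.41945316 232.5       ]
 [594.6227144  123.45079916 256.        ]
 [593.7701561  141.7489594  263.        ]]
```

play_rows:
  moves:
    - [[0.006,0.004,-0.03],0,1]
    - [[0.006,0.004,-0.08],0,1]
    - [[0.006,0.004,-0.13],0,1]
    - [[0.006,0.004,-0.17],0,1]
    - [[0.006,0.004,-0.2],0,1]
    - [[0.006,0.004,-0.21],0,1]
    - [[0.006,0.004,-0.21],0,1]

```text
clock: 11.78
position: [596.4, 166.7, 327.4]
ee_rot: [0.724, -0.69, -0.001, 0.001]
contact_force: [0.4, -0.7, -4.1]
gripper_width: 53.1
```

```bash
python3 - <<'E'
from h import *
s=arm.read_state(); print(s['position'],s['contact_force'],s['wrist_torque']); y=R.from_quat(s['ee_rot']).apply([0,1,0]); print('jaw deg',np.degrees(np.arctan2(y[1],y[0])))
p=snap('wrist','w8');save(p,'w8.pkl');p=snap('scene','s8');save(p,'s8.pkl')
a=cv2.imread('pics/w8.png');b=cv2.imread('pics/s8.png')[150:300,200:350]
cv2.imwrite('pics/w8b.png',cv2.resize(a,(800,600)));cv2.imwrite('pics/s8b.png',cv2.resize(b,None,fx=4,fy=4,interpolation=cv2.INTER_CUBIC))
E
```

```text
[596.37957563 166.6911553  327.42947066] [ 0.40147778 -0.69049082 -4.14177344] [-0.00665135 -0.01568539  0.01370437]
jaw deg -177.22667698289317
```

View pics/w8b.png

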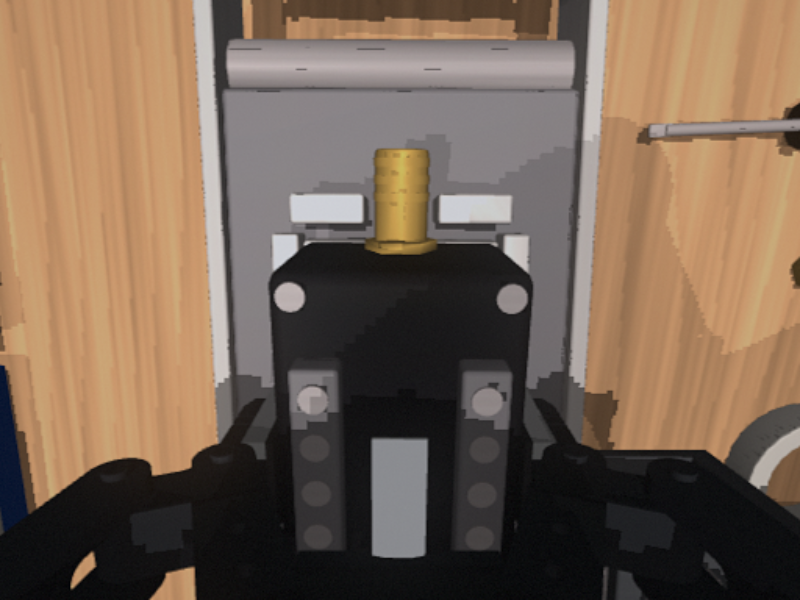

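View pics/s8b.png

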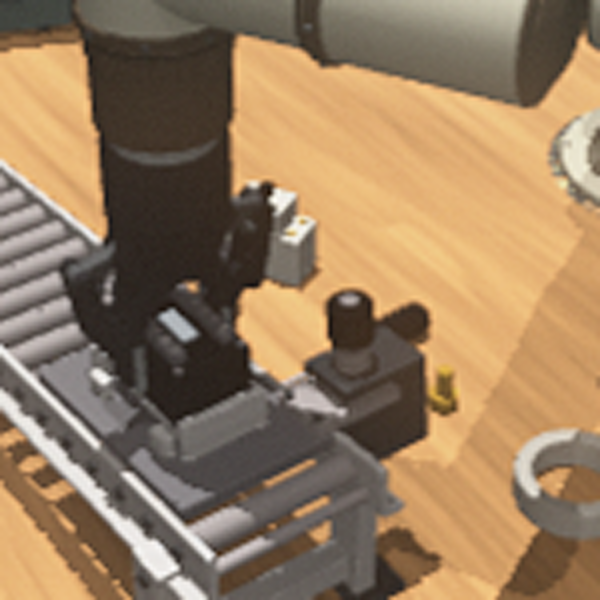

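play_rows:
  moves:
    - [[0,-0.003,-0.01],0,1]
    - [[0,-0.003,-0.02],0,1]
    - [[0,-0.003,-0.025],0,1]
    - [[0,-0.003,-0.025],0,1]

```text
clock: 12.38
position: [596.4, 165.8, 320.2]
ee_rot: [0.724, -0.69, -0.001, 0.0]
contact_force: [-1.0, -0.7, -4.4]
gripper_width: 53.6
```

play_rows:
  moves:
    - [[0,0,-0.006],0,1]
    - [[0,0,-0.012],0,1]
    - [[0,0,-0.012],0,1]

```text
clock: 12.75
position: [596.4, 165.7, 319.3]
ee_rot: [0.724, -0.689, -0.0, -0.0]
contact_force: [-4.8, -2.0, 6.8]
gripper_width: 53.4
```

play_rows:
  moves:
    - [[0,0,0],0,-0.5]
    - [[0,0,0],0,-0.5]
    - [[0,0,0],0,-0.5]
    - [[0,0,0],0,-0.5]
    - [[0,0,0],0,-0.5]

```text
clock: 13.38
position: [596.5, 165.7, 319.1]
ee_rot: [0.724, -0.689, -0.001, -0.0]
contact_force: [1.2, 0.3, 0.1]
gripper_width: 64.0
```

```bash
python3 - <<'E'
from h import *
s=arm.read_state(); print(s['position'],s['contact_force'],s['wrist_torque'],s['gripper_width'])
p=snap('wrist','w9');save(p,'w9.pkl');p=snap('scene','s9');save(p,'s9.pkl')
a=cv2.imread('pics/w9.png');b=cv2.imread('pics/s9.png')[150:300,200:350]
cv2.imwrite('pics/w9b.png',cv2.resize(a,(800,600)));cv2.imwrite('pics/s9b.png',cv2.resize(b,None,fx=4,fy=4,interpolation=cv2.INTER_CUBIC))
E
```

```text
[596.49210742 165.72893644 319.079763  ] [1.20238131 0.30049263 0.1069191 ] [-0.03742676 -0.01392929 -0.00629844] 64.04329836495245
```

View pics/w9b.png

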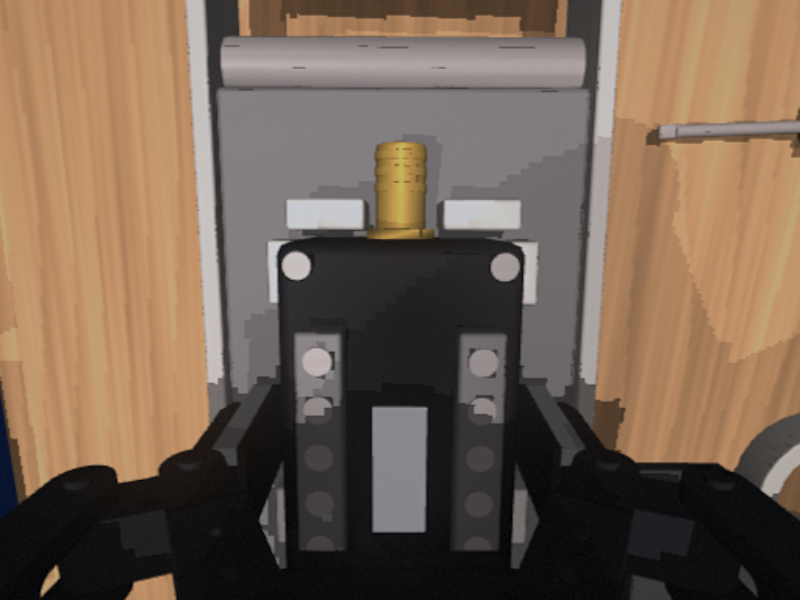

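View pics/s9b.png

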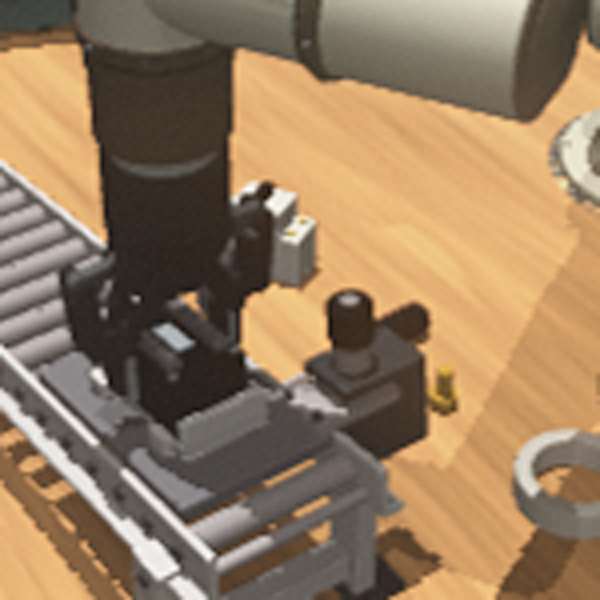

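play_rows:
  moves:
    - [[0,0,0.04],0,-0.5]
    - [[0,0,0.12],0,-0.5]
    - [[0,0,0.25],0,-0.5]
    - [[0,0,0.38],0,-0.5]
    - [[0,0.06,0.45],0,-0.5]
    - [[0,0.08,0.45],0,-0.5]
    - [[0,0.08,0.45],0,-0.5]

```text
clock: 14.35
position: [596.1, 189.9, 453.1]
ee_rot: [0.725, -0.689, -0.001, 0.001]
contact_force: [0.3, 1.1, 0.5]
gripper_width: 64.4
```

```bash
python3 - <<'E'
from h import *
s=arm.read_state(); print(s['position'],s['contact_force'],s['wrist_torque'],s['gripper_width'])
p=snap('wrist','w10');save(p,'w10.pkl');p=snap('scene','s10');save(p,'s10.pkl')
a=cv2.imread('pics/w10.png');b=cv2.imread('pics/s10.png')[150:300,200:350]
cv2.imwrite('pics/w10b.png',cv2.resize(a,(800,600)));cv2.imwrite('pics/s10b.png',cv2.resize(b,None,fx=4,fy=4,interpolation=cv2.INTER_CUBIC))
E
```

```text
[596.13430712 189.87353039 453.06615276] [0.29254211 1.06189072 0.46605701] [-0.04170845  0.07293284 -0.01785521] 64.37034313241473
```

View pics/w10b.png

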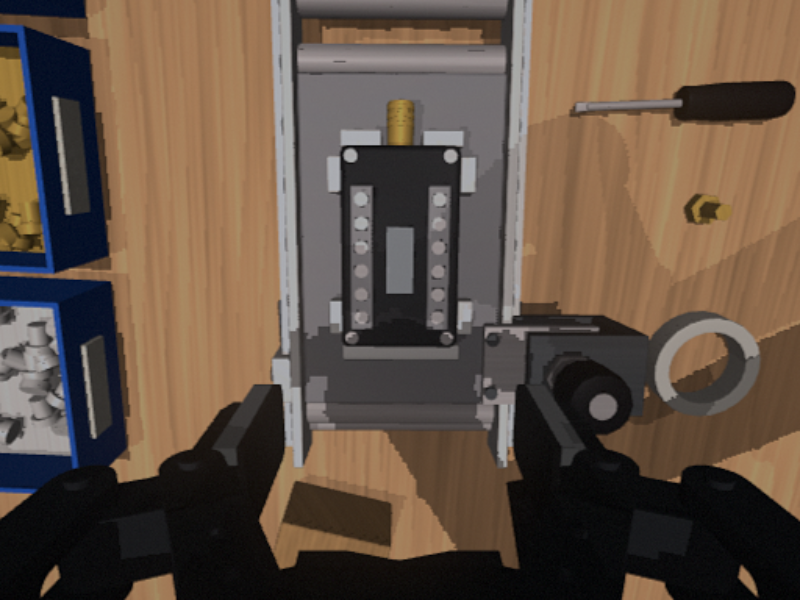

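View pics/s10b.png

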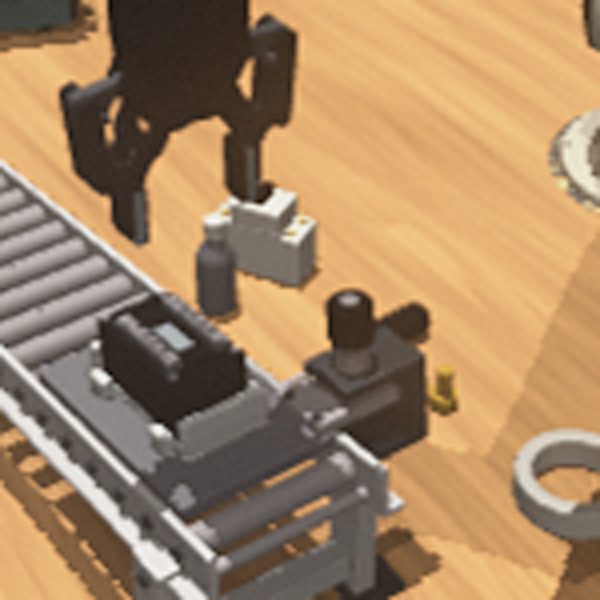

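```bash
python3 - <<'E'
from h import *
from scipy.optimize import least_squares
p=load('w10.pkl')
S=R.from_euler('z',.0462)*R.from_euler('x',6,degrees=True); o=np.array([594.3,168.5,119.3])
L=np.array([(26.6,-45,60),(-26.6,-45,60),(-26.6,45,60),(26.6,45,60)])
print('pred',(proj(p,o+S.apply(L))*1.5625).round(1).tolist())
# wall/block check
B=np.array([(10,-49,36),(-10,-49,36),(38,-28,24),(-38,-28,24)]);print((proj(p,o+S.apply(B))*1.5625).round(1).tolist())
n=S.apply([0,0,1])
# knob top retriangulate
obs=[('w1.pkl',(105,28)),('w2.pkl',(389.8,101.8)),('w3.pkl',(364.8,245.8)),('w10.pkl',(602.5/1.5625,407/1.5625))]
g=lambda X: np.concatenate([proj(load(a),X)[0]-np.array(u) for a,u in obs])
r=least_squares(g,[505,230,200]); print('knob top',r.x,r.fun.round(2),'centre',r.x-14*n)
s=arm.read_state();print(s['position'])
E
```

```text
pred [[342.0, 149.0], [463.0, 149.6], [458.4, 349.0], [344.6, 348.6]]
[[381.3, 147.2], [422.8, 147.4], [327.3, 192.8], [476.0, 193.4]]
knob top [503.9278874  221.25856463 206.39893959] [-0.02 -0.1  -0.06  0.28 -0.17 -0.08  0.32 -0.12] centre [503.86030243 222.72040162 192.47563305]
[596.29748092 189.49858956 452.59533701]
```

play_rows:
  moves:
    - [[-0.15,0.05,0],0,-0.4]
    - [[-0.303,0.11,0],0,-0.4]
    - [[-0.303,0.11,-0.05],0,-0.4]
    - [[-0.303,0.11,-0.13],0,-0.4]
    - [[-0.303,0.11,-0.2],0,-0.4]
    - [[-0.303,0.11,-0.2],0,-0.4]

```text
clock: 15.2
position: [505.6, 221.7, 389.7]
ee_rot: [0.724, -0.69, -0.001, 0.004]
contact_force: [0.1, -0.1, -0.5]
gripper_width: 59.6
```

```bash
python3 - <<'E'
from h import *
s=arm.read_state(); print(s['position'],s['contact_force'],s['wrist_torque'],s['gripper_width'])
p=snap('wrist','w11');save(p,'w11.pkl');p=snap('scene','s11');save(p,'s11.pkl')
a=cv2.imread('pics/w11.png');b=cv2.imread('pics/s11.png')[150:300,200:350]
cv2.imwrite('pics/w11b.png',cv2.resize(a,(800,600)));cv2.imwrite('pics/s11b.png',cv2.resize(b,None,fx=4,fy=4,interpolation=cv2.INTER_CUBIC))
E
```

```text
[505.55832483 221.74564702 389.71508141] [ 0.05128031 -0.11274578 -0.45232725] [ 0.03071572 -0.03152541 -0.0080472 ] 59.64039867257853
```

View pics/w11b.png

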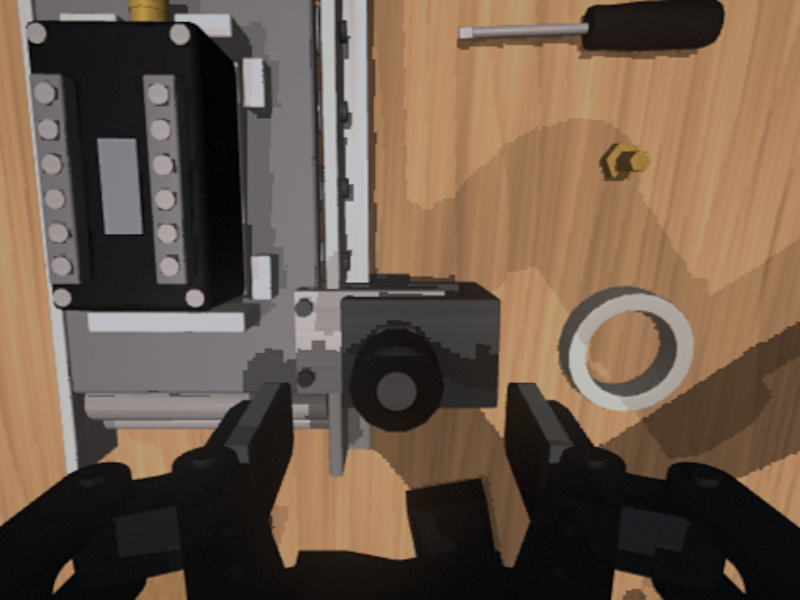

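View pics/s11b.png

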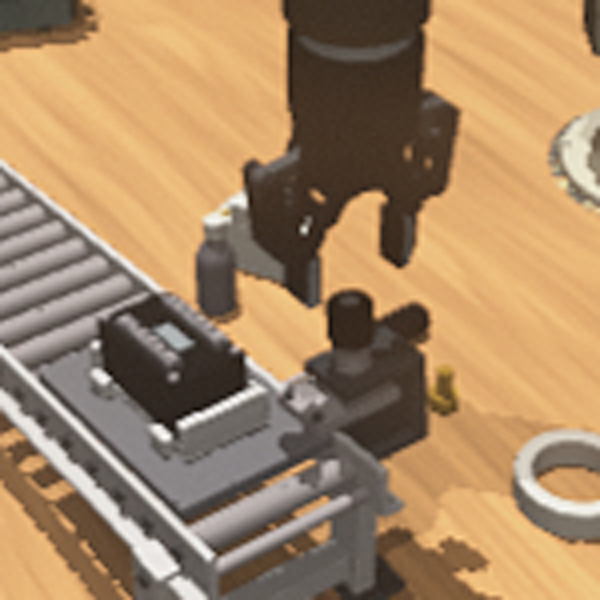

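play_rows:
  moves:
    - [[0,0.003,-0.05],0,-0.4]
    - [[0,0.003,-0.1],0,-0.4]
    - [[0,0.003,-0.135],0,-0.4]
    - [[0,0.003,-0.145],0,-0.4]
    - [[0,0.003,-0.145],0,-0.4]

```text
clock: 15.92
position: [506.2, 223.2, 348.8]
ee_rot: [0.724, -0.69, -0.001, 0.002]
contact_force: [-0.4, -0.1, 0.3]
gripper_width: 59.6
```

play_rows:
  moves:
    - [[0,0,0],0,1]
    - [[0,0,0],0,1]
    - [[0,0,0],0,1]
    - [[0,0,0],0,1]
    - [[0,0,0],0,1]
    - [[0,0,0],0,1]

```text
clock: 16.68
position: [505.5, 223.2, 349.5]
ee_rot: [0.724, -0.69, -0.001, 0.002]
contact_force: [-5.3, 0.0, 4.5]
gripper_width: 28.5
```

```bash
python3 - <<'E'
from h import *
s=arm.read_state(); print(s['position'],s['contact_force'],s['wrist_torque'],s['gripper_width'])
p=snap('wrist','w12');p=snap('scene','s12')
a=cv2.imread('pics/w12.png');b=cv2.imread('pics/s12.png')[150:300,200:350]
cv2.imwrite('pics/s12b.png',cv2.resize(b,None,fx=4,fy=4,interpolation=cv2.INTER_CUBIC))
E
```

```text
[505.52666248 223.21651329 349.46908083] [-5.29560827  0.01200341  4.48041079] [ 0.16553487  1.46182732 -0.05487744] 28.515401350224163
```

View pics/w12.png

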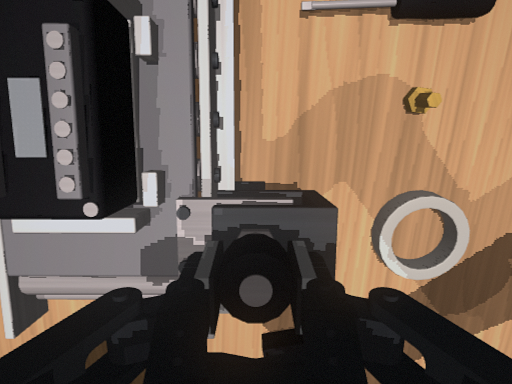

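View pics/s12b.png

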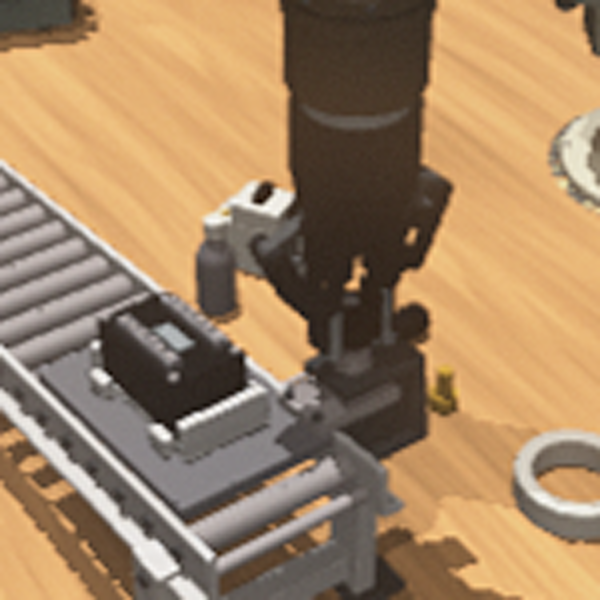

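play_rows:
  moves:
    - [[0,-0.001,0.01],0,1]
    - [[0,-0.002,0.02],0,1]
    - [[0,-0.003,0.03],0,1]
    - [[0,-0.004,0.04],0,1]
    - [[0,-0.005,0.05],0,1]
    - [[0,-0.006,0.057],0,1]
    - [[0,-0.006,0.057],0,1]
    - [[0,-0.006,0.057],0,1]

```text
clock: 17.77
position: [505.6, 221.5, 365.6]
ee_rot: [0.724, -0.69, -0.001, 0.002]
contact_force: [5.8, 3.0, -15.6]
gripper_width: 28.3
```

```bash
python3 - <<'E'
from h import *
s=arm.read_state(); print(s['position'],s['contact_force'],s['wrist_torque'],s['gripper_width'])
p=snap('wrist','w13');p=snap('scene','s13')
b=cv2.imread('pics/s13.png')[120:300,150:350]
cv2.imwrite('pics/s13b.png',cv2.resize(b,None,fx=3.3,fy=3.3,interpolation=cv2.INTER_CUBIC))
E
```

```text
[505.56407951 221.49580804 365.56899307] [  5.8475748    2.97200965 -15.63133459] [ 0.75328974 -1.66480812  0.04892563] 28.29967009350361
```

View pics/w13.png

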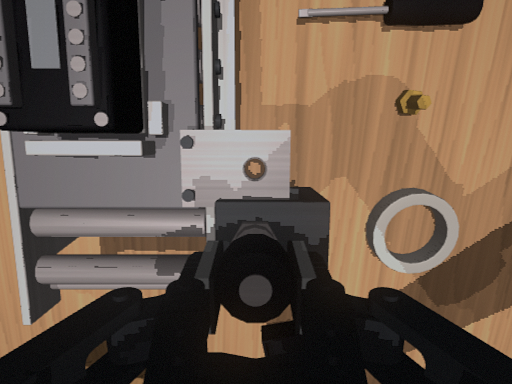

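View pics/s13b.png

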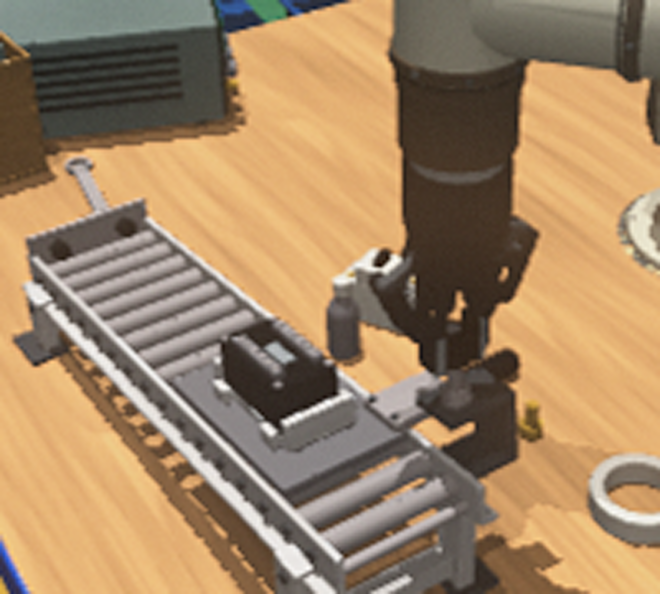

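play_rows:
  moves:
    - [[0,0,0.004],0,1]
    - [[0,0,0.004],0,1]
    - [[0,0,0.004],0,1]
    - [[0,0,0.004],0,1]
    - [[0,0,0.004],0,1]
    - [[0,0,0.004],0,1]
    - [[0,0,0.004],0,1]
    - [[0,0,0.004],0,1]
    - [[0,0,0.004],0,1]
    - [[0,0,0.004],0,1]
    - [[0,0,0.004],0,1]
    - [[0,0,0.004],0,1]

```text
clock: 19.38
position: [505.7, 221.5, 365.6]
ee_rot: [0.724, -0.69, -0.002, 0.002]
contact_force: [6.2, 2.7, -17.9]
gripper_width: 28.4
```

play_rows:
  moves:
    - [[0,0,0.004],0,1]
    - [[0,0,0.004],0,1]
    - [[0,0,0.004],0,1]
    - [[0,0,0.004],0,1]
    - [[0,0,0.004],0,1]
    - [[0,0,0.004],0,1]
    - [[0,0,0.004],0,1]
    - [[0,0,0.004],0,1]
    - [[0,0,0.004],0,1]
    - [[0,0,0.004],0,1]
    - [[0,0,0.004],0,1]
    - [[0,0,0.004],0,1]

```text
clock: 20.88
position: [505.8, 221.5, 365.6]
ee_rot: [0.724, -0.69, -0.002, 0.002]
contact_force: [5.8, 2.5, -18.3]
gripper_width: 28.6
```

play_rows:
  moves:
    - [[0,0,0.004],0,1]
    - [[0,0,0.004],0,1]
    - [[0,0,0.004],0,1]
    - [[0,0,0.004],0,1]
    - [[0,0,0.004],0,1]
    - [[0,0,0.004],0,1]
    - [[0,0,0.004],0,1]
    - [[0,0,0.004],0,1]
    - [[0,0,0.004],0,1]
    - [[0,0,0.004],0,1]
    - [[0,0,0.004],0,1]
    - [[0,0,0.004],0,1]

```text
clock: 22.38
position: [505.9, 221.5, 365.6]
ee_rot: [0.724, -0.69, -0.002, 0.003]
contact_force: [5.5, 2.9, -16.3]
gripper_width: 28.6
```

```bash
python3 - <<'E'
from h import *
s=arm.read_state(); print(s['clock'],s['position'],s['contact_force'],s['wrist_torque'],s['gripper_width'])
p=snap('wrist','w14');save(p,'w14.pkl');p=snap('scene','s14');save(p,'s14.pkl')
p=snap('top','t14');save(p,'t14.pkl')
b=cv2.imread('pics/s14.png')[120:300,150:350]
cv2.imwrite('pics/s14b.png',cv2.resize(b,None,fx=3.3,fy=3.3,interpolation=cv2.INTER_CUBIC))
b=cv2.imread('pics/t14.png')[120:215,145:350]
cv2.imwrite('pics/t14b.png',cv2.resize(b,None,fx=3.9,fy=3.9,interpolation=cv2.INTER_CUBIC))
E
```

```text
22.375 [505.87155291 221.50228339 365.57464757] [  5.53485924   2.91021231 -16.32623719] [ 0.67036021 -1.84906814  0.07280696] 28.62872266729082
```

View pics/w14.png

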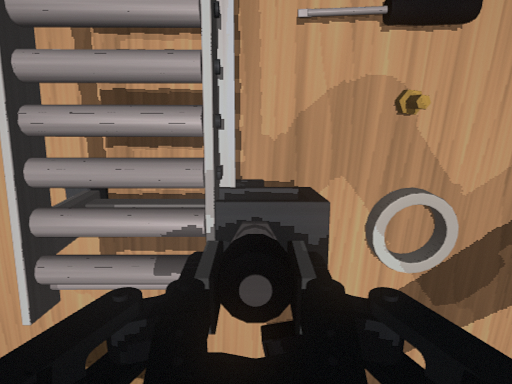

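View pics/s14b.png

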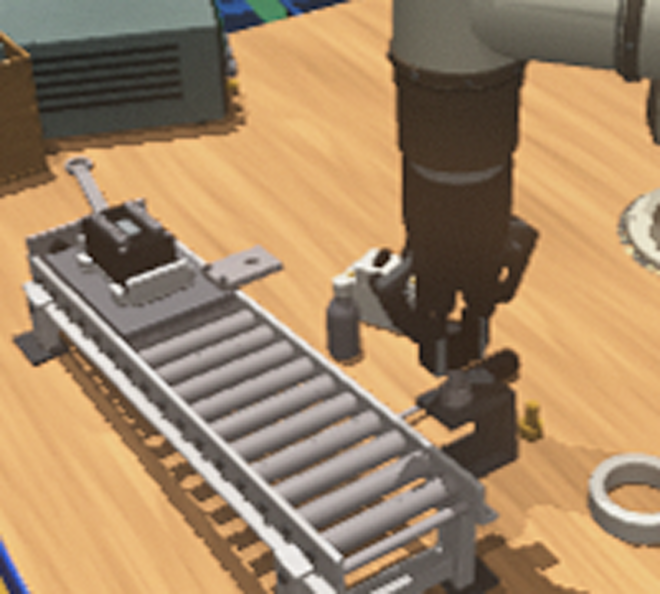

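View pics/t14b.png

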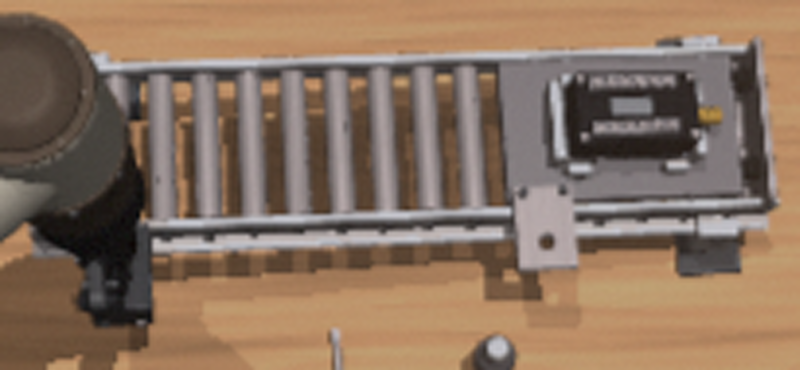

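play_rows:
  moves:
    - [[0,0,0.004],0,1]
    - [[0,0,0.004],0,1]
    - [[0,0,0.004],0,1]
    - [[0,0,0.004],0,1]
    - [[0,0,0.004],0,1]
    - [[0,0,0.004],0,1]
    - [[0,0,0.004],0,1]
    - [[0,0,0.004],0,1]

```text
clock: 23.52
position: [506.0, 221.5, 365.6]
ee_rot: [0.724, -0.69, -0.002, 0.003]
contact_force: [6.2, 2.4, -16.6]
gripper_width: 28.5
```

```bash
python3 - <<'E'
from h import *
p=snap('top','t15')
a=load('t14.pkl')['pixels'].astype(int)[130:200,265:345];b=p['pixels'].astype(int)[130:200,265:345]
print('diff',np.abs(a-b).mean(),np.abs(a-b).max())
Rz=R.from_euler('z',.0462);S=Rz*R.from_euler('x',6,degrees=True)
o=np.array([594.3,168.5,119.3])
pts=np.array([(55,90,10),(-55,90,10),(55,-90,10),(-55,-90,10),(0,57,36),(25,45,60),(-25,-45,60)])
for d in (0,302,310,318):
    oo=o+Rz.apply([0,-d,-d*np.tan(np.radians(6))])
    print(d,((proj(p,oo+S.apply(pts))-[145,120])*3.9).round(0).tolist())
s=arm.read_state(); print(s['clock'],s['position'],s['contact_force'])
E
```

```text
diff 1.1381547619047618 8
0 [[79.0, 74.0], [83.0, 219.0], [323.0, 66.0], [331.0, 209.0], [125.0, 134.0], [140.0, 90.0], [270.0, 154.0]]
302 [[486.0, 62.0], [497.0, 203.0], [719.0, 55.0], [733.0, 194.0], [541.0, 120.0], [560.0, 77.0], [687.0, 139.0]]
310 [[497.0, 61.0], [508.0, 203.0], [729.0, 55.0], [743.0, 194.0], [552.0, 120.0], [571.0, 77.0], [698.0, 139.0]]
318 [[507.0, 61.0], [518.0, 202.0], [739.0, 54.0], [754.0, 193.0], [562.0, 120.0], [582.0, 77.0], [709.0, 139.0]]
23.575 [505.95992883 221.52352742 365.58315953] [  6.44651394   1.68302373 -17.45505465]
```

```bash
python3 -c "
from h import *
print(arm.job_done())"
```

```text
the job is handed in; nothing more can be done
None
```

The controller is in the nest, the carrier has rolled down to its end stop, and the gripper is still holding the plunger up. I handed the job in at about 23.6 s; no verdict was reported.

- **Loading:** I gripped the controller across its 54 mm width and lined it up over the nest using the wrist camera, correcting 1.8 mm in x. I lowered it until it touched and released it. A picture afterwards showed it flat between the walls with the nipple in the slot. The lid corners lay within about 3 px of where I predicted (1–2 mm).
- **Pulling the plunger:** I gripped the knob and pulled it 16.1 mm along its axis. The downward pull on the gripper then stayed at about 16–18 N, as expected for spring plus stop, and the opening stayed at 28.5 mm, so there was no sign of slip.
- **Last checks:** The top camera shows the carrier's plate edges within about 3 px (2–3 mm) of where they should be for y = -0.161 m. Two pictures a little over a second apart showed no movement. The controller was still in the nest, and the other things near the track looked undisturbed.

The plunger travel itself cannot be read. I inferred it from how far the tool rose and from the force. None of the checks failed. The controller touched the plate about 2 mm higher than predicted, within measurement error.

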